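Unlock a vial carrier and hold it up level

TASK

Take the yellow square key from its stand, push its tip fully down into the square recess of the red latch on the docking plate, and turn the latch counter-clockwise (seen from above) until its tongue is well clear of the blue vial carrier; leave the key standing in the latch. Then take the carrier by its black handle, raise it to about 10 cm above its seat, level and without losing a vial, and finish while still holding it there, steady and clear of the docking plate. Leave the bottle, the screw pot and the dish alone.

Things in the scene. Friction and masses are not known exactly. Their poses are not given: they have to be found in the camera images.
- dock: dark steel docking plate, 110 x 240 x 8 mm, fixed on the counter. Origin: centre of its underside. Its y axis runs along the plate from the carrier (at -y) to the red latch (at +y); z is up. Low aluminium rails (10 mm high) surround the carrier's seat with 2 mm play.
- dock_seat (a point): centre of the carrier's seat, on top of the docking plate (45 mm from the plate's centre towards -y, 8 mm above the counter); the carrier's underside rests here at the start. Axes as the plate's.
- latch (a joint): angle of the red captive latch about its vertical axis, rad. 0: the tongue lies over the carrier's flange (locked). Grows counter-clockwise seen from above; it stops at 1.3. The tongue is just clear of the carrier from 0.6 and well clear from 0.75 on. Stays where it is left; needs about 0.06 N m.
- latch_socket (a point): centre of the mouth of the square recess in the top of the round red latch (39 mm diameter), 40 mm above the counter, 103 mm from the carrier's centre. Recess: 12.5 mm square, 25 mm deep, 2 mm chamfer; its sides are parallel to this point's x and y axes, which turn with the latch (point yaw = dock yaw + joint value). The tongue reaches 57 mm from the axis towards this point's -y.
- key_grip (a point): centre of the key's yellow wing grip: a flat block 12 mm thick along this point's x, 40 mm wide along its y, 34 mm high. The key (92 mm long, 0.09 kg) stands upright, loose, in the stand. The grip centre is 75 mm above the tip. Under the wing: a 10 mm round shank, a collar (21 mm diameter, 5 mm high), then the square tip.
- key_tip (a point): centre of the tip's end face, 75 mm below the grip centre; axes as key_grip. The tip is 22 mm of 10 mm square steel, sides parallel to the grip's x and y; its first 5 mm are 7.5 mm square. Fully in the recess the collar rests on the latch, the tip 22 mm below the mouth. There are 2.5 mm of play, so the key turns up to 0.3 rad before the latch follows.
- stand: grey key stand, 56 x 56 x 30 mm, fixed on the counter, with an upright round hole (18 mm) in which the key stands, its collar on the stand's top (tip 8 mm above the counter). Origin: centre of its underside.
- carrier: vial carrier, 0.25 to 0.5 kg: blue flange plate 80 x 110 x 8 mm, on it a white block 66 x 84 x 16 mm with four wells (18 mm diameter, 14 mm deep), and a black handle. Origin: centre of its underside; y along its length, z up. Centre of mass under the handle, within some mm.
- carrier_handle (a point): centre of the carrier's black handle bar, 82 mm above the carrier's underside: 14 mm thick along x, 56 mm long along y, 18 mm high; carried by two 10 mm posts 36 mm apart. Same axes as the carrier.
- vial_1: glass vial with black cap, 15 mm diameter, 46 mm high, loose in a well of the carrier at x -20, y -27 mm from the carrier's centre (foot 10 mm above the carrier's underside, cap 26 mm below the handle's centre). Origin: centre of its underside.
- vial_2: glass vial with black cap, 15 mm diameter, 46 mm high, loose in a well of the carrier at x 20, y 27 mm from the carrier's centre (foot 10 mm above the carrier's underside, cap 26 mm below the handle's centre). Origin: centre of its underside.
- vial_3: glass vial with black cap, 15 mm diameter, 46 mm high, loose in a well of the carrier at x -20, y 27 mm from the carrier's centre (foot 10 mm above the carrier's underside, cap 26 mm below the handle's centre). Origin: centre of its underside.
- bottle: white dropper bottle, 30 mm diameter, 76 mm high; bystander. Origin: centre of its underside.
- screws: aluminium pot of screws, 48 mm diameter, 21 mm high; bystander. Origin: centre of its underside.
- dish: clear lidded dish, 59 mm diameter, 14 mm high; bystander. Origin: centre of its underside.

How it is judged:
By the outcome, as a careful person would: the job done as asked, in the order asked, and still so for the second after the job is handed in, while the arm keeps its last pose, push and grip.
It also fails if it takes over 54 s, if anything falls off the work surface, if the arm or the gripper's body presses on something with over 40 N, if the wrist force passes 120 N, or if a joint passes its speed limit or range.

ROBOT

A 7-joint arm with a two-finger parallel gripper is mounted at the origin on a cart in front of the work surface, level with it; the furniture and walls round the work are solid. World frame = base frame: x ahead of the robot, y to its left, z up, the work surface at z = 0. Lengths are in m, angles in degrees, forces in N, time in s.
With the tool pointing down it reaches from about 0.425 to 0.875 m from the base axis. Payload 4.7 kg.
Tool frame: the origin (TCP) lies on the mounting face of the last link; the fingertips stand 182 mm ahead of it and the grasp point (between the pads) lies 164 mm ahead of it; z points along the fingers, y is the line along which they close (so a half turn about z gives the same grasp; the last joint's range is limited). The gripper opens to 87 mm and grips with 3 to 60 N. Pads are 19 mm wide; open, the fingers measure 117 mm over their backs; the gripper's body (75 mm by 190 mm) begins 51 mm behind the grasp point.
Start: joints at [-63.65, 18.392, -4.016, 83.108, 1.295, 78.541, -3.26], TCP at [0.28, 0.586, 0.405] pointing down, gripper open.
Joint ranges: [-163.93, 163.93], [-17.29, 119.83], [-79.2, 71.16], [3.27, 140.29], [-89.18, 269.18], [5.43, 117.66], [-154.24, 154.24]. Speed limits (degrees/s): [147.25, 147.25, 180, 180, 180, 180, 180].

INTERFACE

Orientations are given as [roll, pitch, yaw] about the fixed x, y, z axes, in that order (R = Rz(yaw) Ry(pitch) Rx(roll)).
In Python, from cell import env gives the robot as it stands.
- The arm moves only by the tool servo_tool, never from a script. Its argument "plan" is a list of rows, each an object with "xyz": the shift along the tool's x, y, z in cm, a list of three; "twist": the turn, a rotation vector about the tool's x, y, z in degrees, a list of three; "jaw": the closure, from 0 (fully open) to 1 (shut). In form: [{"xyz": [x, y, z], "twist": [wx, wy, wz], "jaw": jaw}, ...]. A call has 1 to 10 rows; each row is the pose to reach, as a shift and turn from the pose commanded when the call began, along the tool's axes at that moment; what a row does not reach only later rows make up. A row lasts 1/12 s, in which the tool goes at most 41.7 mm and 7.16 degrees, less where a joint would pass 70% of its speed; a pose out of reach is approached as far as the arm can. A call with a gripper value outside its range is refused whole. The fingers move at their own pace and stop on an object; "newtons" is the grip in N (left out, the last holds). Time passes only in rows, so rows that repeat a pose let the fingers close. It gives the time, the measured TCP pose, the force, the opening and the grip force at its end, in the units of the state.
- env.get_obs(): the state, without advancing time (a new reading comes with each control period).
- env.read_camera(name): name is "scene" or "side" or "wrist"; returns a dict with "img" (480x640x3 uint8, red, green, blue), "camera_matrix" (3x3 intrinsics, pixels), "R" (3x3) and "t" (3): a world point X has camera coordinates R X + t. Camera axes: x right, y down, z forward; pixel columns grow to the right and rows downward; lengths in m; the calibration is good to about 2 mm. A picture is of the moment at which its call begins. There is no depth.
- env.sign_off(): hands the job in; it is judged then, once.
The state is a dict: "time_s": time; "qpos": joint angles; "joint_velocities": joint speeds; "effort": joint torques, N m; "tool_pos": TCP position; "tool_rot": TCP orientation; "force": force on the tool from outside, world axes, zero at the start; "wrist_torque": the same for the moment, N m; "grip_width": finger opening in m; "grasp_force": force on a finger pad.
Only numpy, scipy, OpenCV 4.12 (cv2) and the standard library are available. Lean on these libraries where they do the work, as an engineer would, in place of code of your own. Each camera call takes 0.05 s, during which the arm holds its last target. There are 200 camera calls.

## Working session

There is one attempt and no reset: what is moved stays moved. The work goes in short steps, Python scripts to look and compute and a tool call to move; the robot and the scene stay as the last step left them, time stands still between calls to the robot, and variables do not carry over. Pictures are saved under pics/ and viewed, at most 10 in all, crops included, and the job is handed in when it is done.

Besides the shell and the picture viewer there is one more tool, called after ">>>" as name(argument=value, ...) on one line, values as JSON. servo_tool: Moves the arm, as the interface text tells. Its arguments: {"type":"object","properties":{"plan":{"type":"array","items":{"type":"object","properties":{"xyz":{"type":"array","items":{"type":"number"}},"twist":{"type":"array","items":{"type":"number"}},"jaw":{"type":"number"}}}},"newtons":{"type":"number"}},"required":["plan"]}

```bash
mkdir -p pics; ls; python3 - <<'E'
from cell import env
import cv2,json,numpy as np
o=env.get_obs(); print({k:np.round(v,4).tolist() for k,v in o.items()})
for n in("scene","side"):
    c=env.read_camera(n); cv2.imwrite(f"pics/{n}0.png",c["img"][:,:,::-1]); np.savez(f"pics/{n}0.npz",**c)
    print(n,c["camera_matrix"].tolist(),np.round(c["R"],4).tolist(),c["t"])
E
```

```text
pics
{'time_s': 0.0, 'qpos': [-63.6489, 18.4398, -4.0149, 83.1745, 1.2931, 78.5386, -3.2595], 'joint_velocities': [-0.0016, -0.1106, -0.0384, -0.0218, 0.0002, 0.0103, -0.0574], 'effort': [-0.0004, -49.128, -0.4039, -31.2525, -0.0638, 0.0436, 0.0002], 'tool_pos': [0.2802, 0.5863, 0.4037], 'tool_rot': [-179.8923, 0.0039, 154.4581], 'force': [-0.7531, 0.552, 0.262], 'wrist_torque': [0.0332, 0.0237, -0.0358], 'grasp_force': 0.0, 'grip_width': 0.0873}
scene [[487.36762560128346, 0.0, 322.0564749938864], [0.0, 487.36762560128346, 236.5067225265528], [0.0, 0.0, 1.0]] [[0.6343, -0.7728, -0.0226], [-0.4284, -0.327, -0.8424], [0.6436, 0.544, -0.5384]] [-0.42261102  0.30879728  0.84406367]
side [[482.87852522742384, 0.0, 330.6110364912843], [0.0, 482.87852522742384, 232.22028413087807], [0.0, 0.0, 1.0]] [[0.8176, -0.5758, 0.0037], [-0.2556, -0.3687, -0.8937], [0.516, 0.7298, -0.4486]] [-0.51189817  0.20294638  0.74174681]
```

View pics/scene0.png

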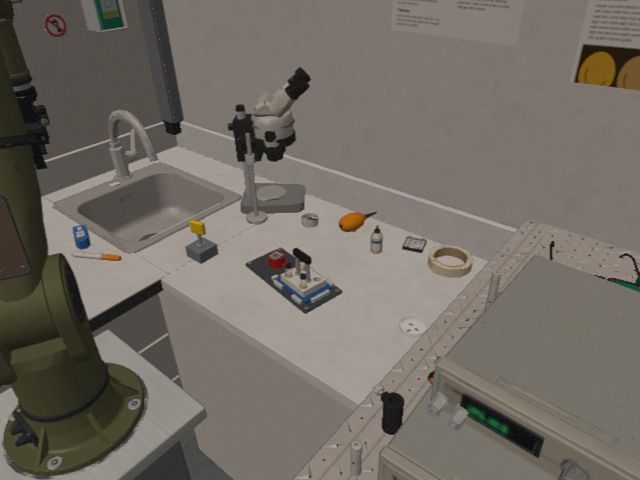

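View pics/side0.png

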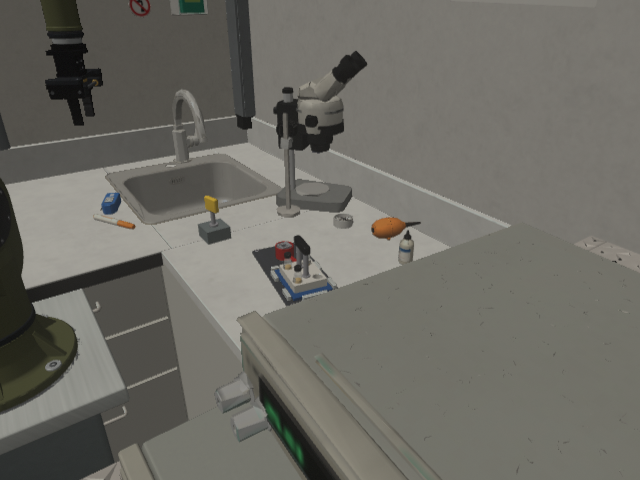

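The scene view shows the key wing at about (197,228), the stand at (202,250), the red latch at (277,258), the handle at (302,257) and the dock's left corner at (247,265). The side view shows the wing at (211,204), the latch at (285,248) and the handle at (302,245). I'll take enlarged crops for better pixel positions.

```bash
python3 - <<'E'
import cv2
a=cv2.imread("pics/scene0.png")[210:320,180:350]; b=cv2.imread("pics/side0.png")[185:305,190:350]
cv2.imwrite("pics/sc_crop.png",cv2.resize(a,None,fx=4.5,fy=4.5,interpolation=cv2.INTER_CUBIC))
cv2.imwrite("pics/si_crop.png",cv2.resize(b,None,fx=4.5,fy=4.5,interpolation=cv2.INTER_CUBIC))
E
```

```text
(no output)
```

View pics/sc_crop.png

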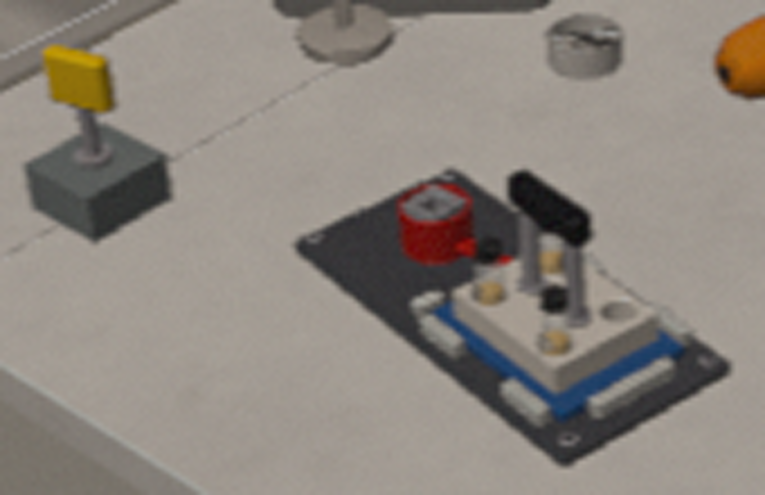

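View pics/si_crop.png

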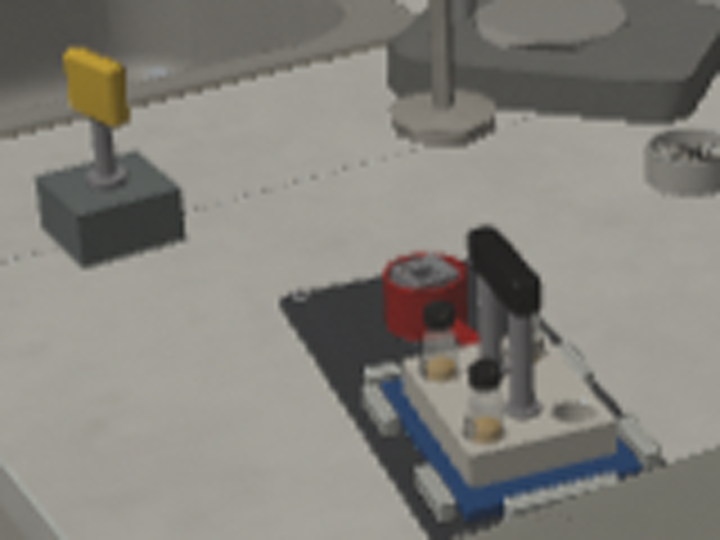

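The crops show:
- **Scene crop:** wing centre (79,80), latch recess (435,203), handle ends (518,190) and (582,225), dock corners (297,243), (452,170), (730,365) and (567,456).
- **Side crop:** wing centre (97,86), latch top (426,270), handle centre (505,270), dock corner (283,300).

```bash
cat > h.py <<'E'
import numpy as np
from scipy.spatial.transform import Rotation as Rn
def ray(c,p):
    R=np.array(c["R"]);t=np.array(c["t"]);d=R.T@np.linalg.solve(c["camera_matrix"],[p[0],p[1],1.]);return -R.T@t,d
def at(c,p,z):
    o,d=ray(c,p);return (o+d*(z-o[2])/d[2])
def tri(cs,ps):
    A=np.zeros((3,3));b=np.zeros(3)
    for c,p in zip(cs,ps):
        o,d=ray(c,p);d=d/np.linalg.norm(d);M=np.eye(3)-np.outer(d,d);A+=M;b+=M@o
    return np.linalg.solve(A,b)
def proj(c,X):
    q=c["camera_matrix"]@(np.array(c["R"])@np.array(X)+c["t"]);return q[:2]/q[2]
def go(o,xyz,yaw,ang=0):
    "shift in tool axes (cm), twist (deg) from measured pose o to TCP xyz with tool down, yaw"
    R0=Rn.from_euler("xyz",o["tool_rot"],degrees=True);T=Rn.from_euler("xyz",[180,0,yaw],degrees=True)
    return np.round(R0.inv().apply(np.array(xyz)-o["tool_pos"])*100,2),np.round((R0.inv()*T).as_rotvec(degrees=True),2)
E
python3 - <<'E'
from h import *
S=dict(np.load("pics/scene0.npz"));D=dict(np.load("pics/side0.npz"))
s=lambda x,y:np.array([x/4.5+180,y/4.5+210]);d=lambda x,y:np.array([x/4.5+190,y/4.5+185])
for n,z,a,b in[("wing",.083,s(79,80),d(97,86)),("latch",.04,s(435,203),d(426,270)),("handle",.09,s(550,208),d(505,270)),("dockL",.008,s(297,243),d(283,300))]:
    print(n,np.round(at(S,a,z),4),np.round(at(D,b,z),4),np.round(tri([S,D],[a,b]),4))
P=[at(S,s(*p),.008) for p in[(297,243),(452,170),(730,365),(567,456)]]
print(np.round(P,4),np.mean(P,0)); print([np.round(np.linalg.norm(P[i]-P[i-1]),4) for i in range(4)])
for i,j in((3,0),(2,1)): v=P[j]-P[i];print("dock y dir",np.degrees(np.arctan2(v[1],v[0])))
a,b=at(S,s(518,190),.09),at(S,s(582,225),.09);print("handle",a,b,np.degrees(np.arctan2(*(a-b)[[1,0]])))
a,b=at(S,s(45,52),.1),at(S,s(108,64),.1);print("wing",a,b,np.degrees(np.arctan2(*(a-b)[[1,0]])),np.linalg.norm(a-b))
a,b=at(D,d(66,52),.1),at(D,d(125,70),.1);print("wing",a,b,np.degrees(np.arctan2(*(a-b)[[1,0]])),np.linalg.norm(a-b))
E
```

```text
wing [0.4451 0.2133 0.083 ] [0.4464 0.2119 0.083 ] [0.4485 0.2182 0.0799]
latch [0.5218 0.0212 0.04  ] [0.5222 0.0192 0.04  ] [0.5255 0.0251 0.0363]
handle [ 0.5032 -0.0798  0.09  ] [ 0.5035 -0.0815  0.09  ] [ 0.5062 -0.0771  0.0872]
dockL [0.48   0.0885 0.008 ] [0.4794 0.0844 0.008 ] [0.4841 0.094  0.0027]
[[ 0.48    0.0885  0.008 ]
 [ 0.5837  0.0705  0.008 ]
 [ 0.5411 -0.1619  0.008 ]
 [ 0.4391 -0.1422  0.008 ]] [ 0.51094523 -0.0362745   0.008     ]
[np.float64(0.2343), np.float64(0.1053), np.float64(0.2363), np.float64(0.1039)]
dock y dir 79.95344829643695
dock y dir 79.60936153921728
handle [ 0.5052393  -0.05684705  0.09      ] [ 0.50184969 -0.10168133  0.09      ] 85.67648670235161
wing [0.43634103 0.22721311 0.1       ] [0.44916097 0.18948095 0.1       ] 108.76578916949046 0.039850559761204114
wing [0.43651661 0.22278353 0.1       ] [0.45137446 0.18450562 0.1       ] 111.21407835741235 0.04106037427120308
```

```bash
python3 - <<'E'
from h import *
from cell import env
S=dict(np.load("pics/scene0.npz"));D=dict(np.load("pics/side0.npz"))
for a,b in[((257,218),(288,212)),((277,158),(322,150)),((240,108),(287,90)),((245,158),(283,147))]: print("micro",np.round(tri([S,D],[a,b]),3))
o=env.get_obs(); print(go(o,[.4457,.2126,.34],110))
E
```

```text
micro [0.656 0.232 0.004]
micro [0.779 0.257 0.14 ]
micro [0.718 0.324 0.29 ]
micro [0.683 0.288 0.161]
(array([-31.04, -26.57,   6.43]), array([-9.000e-02,  4.000e-02,  4.446e+01]))
```

>>> servo_tool(plan=[{"xyz":[-3.1,-2.7,0.6],"twist":[0,0,4.5],"jaw":0},{"xyz":[-6.2,-5.3,1.3],"twist":[0,0,9],"jaw":0},{"xyz":[-9.3,-8,1.9],"twist":[0,0,13.5],"jaw":0},{"xyz":[-12.4,-10.6,2.6],"twist":[0,0,18],"jaw":0},{"xyz":[-15.5,-13.3,3.2],"twist":[0,0,22.5],"jaw":0},{"xyz":[-18.6,-16,3.9],"twist":[0,0,27],"jaw":0},{"xyz":[-21.7,-18.6,4.5],"twist":[0,0,31.5],"jaw":0},{"xyz":[-25,-21.3,5.1],"twist":[0,0,36],"jaw":0},{"xyz":[-28.5,-24.5,5.8],"twist":[0,0,40.5],"jaw":0},{"xyz":[-31,-26.6,6.4],"twist":[0,0,44.5],"jaw":0}])

```text
time_s: 0.93
tool_pos: [0.4455, 0.2105, 0.3405]
tool_rot: [180.0, -0.0, 109.7]
force: [-0.0, 0.7, 0.3]
grip_width: 0.0871
grasp_force: 0.0
```

```bash
python3 - <<'E'
from h import *
from cell import env
import cv2
c=env.read_camera("wrist");o=env.get_obs();print(o["time_s"],o["tool_pos"],o["tool_rot"],o["qpos"])
cv2.imwrite("pics/w1.png",c["img"][:,:,::-1]);np.savez("pics/w1.npz",**c)
print(proj(c,[.4457,.2126,.083]),proj(c,[.4457,.2126,.1]), proj(c,[.5218,.0205,.04]))
E
```

```text
0.9833 [0.44875339 0.20195479 0.33911729] [-179.90130254    0.328833    108.94886749] [-4.21563902e+01  1.51144466e+00  1.50027824e+01  1.10468072e+02
 -8.59894734e-02  6.82166458e+01 -8.17750303e+00]
[322.61217067 246.29774257] [322.71324105 255.39970883] [330.68910845 472.29938413]
```

View pics/w1.png

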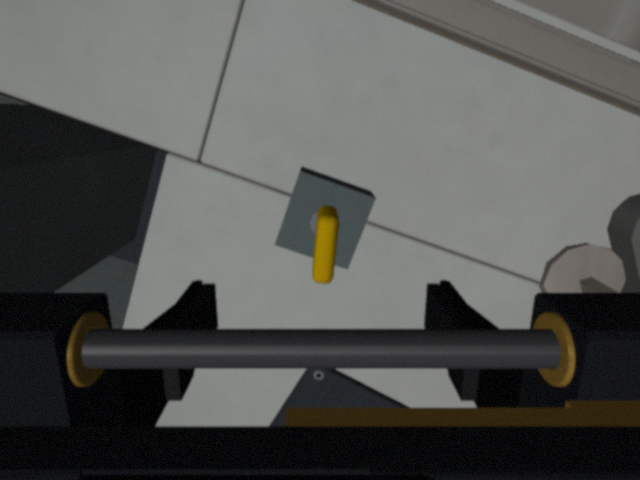

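The wrist view shows the wing's top face running from about (327.5,218) to (323.5,281). Its edges lean about 4° in the image, so I'll compute the wing's exact position and yaw.

```bash
python3 - <<'E'
from h import *
from cell import env
c=dict(np.load("pics/w1.npz"))
for a,b in(((327.5,218),(323.5,281)),((317,220),(314,279)),((338,222),(333,281))):
    A,B=at(c,a,.1),at(c,b,.1);v=A-B;print((A+B)/2,np.linalg.norm(v),np.degrees(np.arctan2(v[1],v[0])))
# stand top corners
for p in((303,169),(375,195),(347,268),(276,243)):print(at(c,p,.03))
o=env.get_obs();print(o["tool_pos"],o["tool_rot"])
E
```

```text
[0.44609635 0.21592892 0.1       ] 0.03609750209261921 106.37984589001907
[0.44094815 0.21413718 0.1       ] 0.03379440438843652 106.69831011371004
[0.45161095 0.21673501 0.1       ] 0.033924677788158275 105.59938750453807
[0.42015996 0.24471102 0.03      ]
[0.47297855 0.24458207 0.03      ]
[0.47364636 0.18778965 0.03      ]
[0.41910704 0.18844232 0.03      ]
[0.44875339 0.20195479 0.33911729] [-179.90130254    0.328833    108.94886749]
```

>>> servo_tool(plan=[{"xyz":[0.2,0.14,1],"twist":[0,0,3.8],"jaw":0},{"xyz":[0.2,0.14,2],"twist":[0,0,3.8],"jaw":0},{"xyz":[0.2,0.14,3],"twist":[0,0,3.8],"jaw":0},{"xyz":[0.2,0.14,3],"twist":[0,0,3.8],"jaw":0},{"xyz":[0.2,0.14,3],"twist":[0,0,3.8],"jaw":0},{"xyz":[0.2,0.14,3],"twist":[0,0,3.8],"jaw":0},{"xyz":[0.2,0.14,3],"twist":[0,0,3.8],"jaw":0}])

```text
time_s: 1.57
tool_pos: [0.446, 0.2158, 0.3112]
tool_rot: [180.0, -0.0, 106.2]
force: [0.3, -0.0, 0.5]
grip_width: 0.0868
grasp_force: 0.0
```

```bash
python3 - <<'E'
from h import *
from cell import env
o=env.get_obs();print(o["tool_pos"],o["tool_rot"],go(o,[.4463,.2150,.251],106.2))
E
```

```text
[0.44595211 0.21575252 0.31121752] [ 1.79953796e+02 -1.20211983e-02  1.06242807e+02] (array([-0.08,  0.01,  6.02]), array([ 0.05, -0.01,  0.04]))
```

>>> servo_tool(plan=[{"xyz":[0,0,1.5],"jaw":0},{"xyz":[0,0,3],"jaw":0},{"xyz":[0,0,4.5],"jaw":0},{"xyz":[0,0,5.5],"jaw":0.3},{"xyz":[0,0,6],"jaw":0.5},{"xyz":[0,0,6],"jaw":0.7},{"xyz":[0,0,6],"jaw":1},{"xyz":[0,0,6],"jaw":1},{"xyz":[0,0,6],"jaw":1},{"xyz":[0,0,6],"jaw":1}], newtons=25)

```text
validation failed for argument at $.pl...
```

>>> servo_tool(plan=[{"xyz":[0,0,0],"jaw":1},{"xyz":[0,0,0],"jaw":1},{"xyz":[0,0,0],"jaw":1}], newtons=40)

```text
validation failed for argument at $.pl...
```

Every row needs the twist field, so I'll add it.

>>> servo_tool(plan=[{"xyz":[0,0,1.5],"twist":[0,0,0],"jaw":0},{"xyz":[0,0,3],"twist":[0,0,0],"jaw":0},{"xyz":[0,0,4.5],"twist":[0,0,0],"jaw":0},{"xyz":[0,0,5.5],"twist":[0,0,0],"jaw":0.2},{"xyz":[0,0,6],"twist":[0,0,0],"jaw":0.4},{"xyz":[0,0,6],"twist":[0,0,0],"jaw":0.6},{"xyz":[0,0,6],"twist":[0,0,0],"jaw":1},{"xyz":[0,0,6],"twist":[0,0,0],"jaw":1},{"xyz":[0,0,6],"twist":[0,0,0],"jaw":1},{"xyz":[0,0,6],"twist":[0,0,0],"jaw":1}], newtons=25)

```text
time_s: 2.4
tool_pos: [0.4462, 0.2153, 0.2515]
tool_rot: [179.9, -0.0, 106.2]
force: [-0.0, -1.1, 0.8]
grip_width: 0.048
grasp_force: 0.0
```

>>> servo_tool(plan=[{"xyz":[0,0,0],"twist":[0,0,0],"jaw":1},{"xyz":[0,0,0],"twist":[0,0,0],"jaw":1},{"xyz":[0,0,0],"twist":[0,0,0],"jaw":1},{"xyz":[0,0,0],"twist":[0,0,0],"jaw":1}], newtons=40)

```text
time_s: 2.73
tool_pos: [0.4459, 0.2152, 0.2508]
tool_rot: [180.0, -0.0, 106.2]
force: [-0.6, 0.2, 0.2]
grip_width: 0.0216
grasp_force: 0.0
```

Still closing, so I'll give it more time.

>>> servo_tool(plan=[{"xyz":[0,0,0],"twist":[0,0,0],"jaw":1},{"xyz":[0,0,0],"twist":[0,0,0],"jaw":1},{"xyz":[0,0,0],"twist":[0,0,0],"jaw":1},{"xyz":[0,0,0],"twist":[0,0,0],"jaw":1},{"xyz":[0,0,0],"twist":[0,0,0],"jaw":1}])

```text
time_s: 3.15
tool_pos: [0.4459, 0.2152, 0.2508]
tool_rot: [180.0, -0.0, 106.2]
force: [-0.5, -0.3, -0.2]
grip_width: 0.0116
grasp_force: 40.0
```

>>> servo_tool(plan=[{"xyz":[0,0,-1],"twist":[0,0,0],"jaw":1},{"xyz":[0,0,-2.5],"twist":[0,0,0],"jaw":1},{"xyz":[0,0,-4],"twist":[0,0,0],"jaw":1},{"xyz":[0,0,-5.5],"twist":[0,0,0],"jaw":1},{"xyz":[0,0,-7],"twist":[0,0,0],"jaw":1},{"xyz":[0,0,-8],"twist":[0,0,0],"jaw":1},{"xyz":[0,0,-8],"twist":[0,0,0],"jaw":1},{"xyz":[0,0,-8],"twist":[0,0,0],"jaw":1}])

```text
time_s: 3.82
tool_pos: [0.446, 0.2152, 0.3312]
tool_rot: [179.9, -0.0, 106.2]
force: [-0.2, -0.2, -1.7]
grip_width: 0.0119
grasp_force: 40.0
```

```bash
python3 - <<'E'
from h import *
from cell import env
o=env.get_obs();print(o["tool_pos"],o["tool_rot"],o["force"],o["grip_width"],o["grasp_force"],go(o,[.5217,.0207,.331],79.8))
E
```

```text
[0.44598538 0.21518594 0.33121084] [ 1.79938615e+02 -2.22506878e-02  1.06161298e+02] [-0.16458386 -0.22740323 -1.67136462] 0.011872811249475652 39.98034132644534 (array([-2.079e+01,  1.860e+00,  2.000e-02]), array([ 0.06, -0.04, 26.36]))
```

>>> servo_tool(plan=[{"xyz":[-2.5,0.2,0],"twist":[0,0,4],"jaw":1},{"xyz":[-5.5,0.5,0],"twist":[0,0,8],"jaw":1},{"xyz":[-8.5,0.8,0],"twist":[0,0,12],"jaw":1},{"xyz":[-11.5,1,0],"twist":[0,0,16],"jaw":1},{"xyz":[-14.5,1.3,0],"twist":[0,0,20],"jaw":1},{"xyz":[-17.5,1.6,0],"twist":[0,0,23],"jaw":1},{"xyz":[-19.8,1.8,0],"twist":[0,0,25.5],"jaw":1},{"xyz":[-20.8,1.86,0],"twist":[0,0,26.4],"jaw":1},{"xyz":[-20.8,1.86,0],"twist":[0,0,26.4],"jaw":1},{"xyz":[-20.8,1.86,0],"twist":[0,0,26.4],"jaw":1}])

```text
time_s: 4.65
tool_pos: [0.5213, 0.0214, 0.3299]
tool_rot: [-179.9, -0.0, 79.8]
force: [-0.5, 1.0, -0.4]
grip_width: 0.0119
grasp_force: 40.0
```

>>> servo_tool(plan=[{"xyz":[0,0,1],"twist":[0,0,0],"jaw":1},{"xyz":[0,0,2],"twist":[0,0,0],"jaw":1},{"xyz":[0,0,3],"twist":[0,0,0],"jaw":1},{"xyz":[0,0,3.3],"twist":[0,0,0],"jaw":1},{"xyz":[0,0,3.3],"twist":[0,0,0],"jaw":1},{"xyz":[0,0,3.3],"twist":[0,0,0],"jaw":1}])

```text
time_s: 5.15
tool_pos: [0.5215, 0.0209, 0.2973]
tool_rot: [-180.0, 0.0, 79.8]
force: [-0.3, 0.1, -0.8]
grip_width: 0.0115
grasp_force: 40.0
```

```bash
python3 - <<'E'
from h import *
from cell import env
import cv2
o=env.get_obs();print(o["time_s"],o["tool_pos"],o["tool_rot"],o["force"],o["grip_width"])
C={n:env.read_camera(n) for n in("scene","side")}
ims=[]
for n,(u,v) in(("scene",(278,250)),("side",(285,240))):
    c=C[n];np.savez(f"pics/{n}2.npz",**c)
    # axis points expected: tip bottom, socket centre
    t=o["tool_pos"]-[0,0,.2428]; print(n,"tip",proj(c,t),"sock",proj(c,[.5218,.0205,.04]))
    ims.append(cv2.resize(c["img"][v-45:v+45,u-30:u+30,::-1],None,fx=6.6,fy=6.6,interpolation=cv2.INTER_CUBIC))
cv2.imwrite("pics/c2.png",np.hstack(ims))
E
```

```text
5.15 [0.52154233 0.0208706  0.29733872] [-1.79960190e+02  1.83348427e-02  7.97922912e+01] [-0.33769859  0.0908561  -0.7581036 ] 0.011502173578427323
scene tip [276.25559405 250.19111427] sock [276.88500542 255.20813094]
side tip [283.69999384 238.5952598 ] sock [284.17429517 244.81343744]
```

View pics/c2.png

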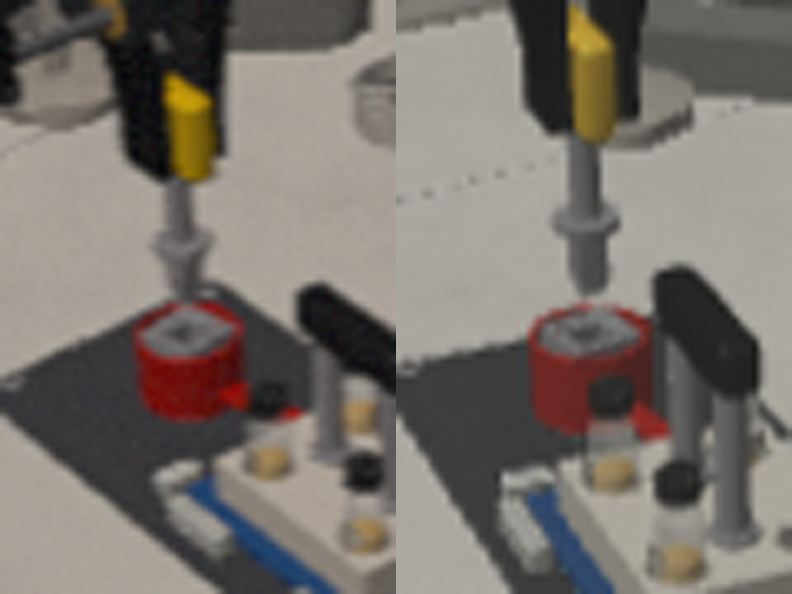

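Both views show the tip's end ((276,249) in scene, (285,239) in side) centred above the recess ((277,255) and (285,245)) to within about 1 mm. I'll descend in stages and watch the force.

>>> servo_tool(plan=[{"xyz":[0,0,0.5],"twist":[0,0,0],"jaw":1},{"xyz":[0,0,1],"twist":[0,0,0],"jaw":1},{"xyz":[0,0,1.4],"twist":[0,0,0],"jaw":1},{"xyz":[0,0,1.7],"twist":[0,0,0],"jaw":1},{"xyz":[0,0,2],"twist":[0,0,0],"jaw":1},{"xyz":[0,0,2],"twist":[0,0,0],"jaw":1},{"xyz":[0,0,2],"twist":[0,0,0],"jaw":1}])

```text
time_s: 5.83
tool_pos: [0.5219, 0.0209, 0.2782]
tool_rot: [180.0, -0.1, 79.8]
force: [-1.3, 1.3, 4.0]
grip_width: 0.0118
grasp_force: 40.0
```

>>> servo_tool(plan=[{"xyz":[0,0,0.3],"twist":[0,0,0],"jaw":1},{"xyz":[0,0,0.5],"twist":[0,0,0],"jaw":1},{"xyz":[0,0,0.5],"twist":[0,0,0],"jaw":1},{"xyz":[0,0,0.5],"twist":[0,0,0],"jaw":1}])

```text
time_s: 6.17
tool_pos: [0.5221, 0.0216, 0.2733]
tool_rot: [179.9, -0.1, 79.8]
force: [-0.1, 3.4, 0.7]
grip_width: 0.0117
grasp_force: 40.0
```

>>> servo_tool(plan=[{"xyz":[0.08,0,0],"twist":[0,0,0],"jaw":1},{"xyz":[0.08,0,0.3],"twist":[0,0,0],"jaw":1},{"xyz":[0.08,0,0.6],"twist":[0,0,0],"jaw":1},{"xyz":[0.08,0,0.9],"twist":[0,0,0],"jaw":1},{"xyz":[0.08,0,1.1],"twist":[0,0,0],"jaw":1},{"xyz":[0.08,0,1.1],"twist":[0,0,0],"jaw":1},{"xyz":[0.08,0,1.1],"twist":[0,0,0],"jaw":1}])

```text
time_s: 6.75
tool_pos: [0.5221, 0.0221, 0.2613]
tool_rot: [180.0, -0.1, 79.8]
force: [2.2, 4.8, 0.7]
grip_width: 0.0114
grasp_force: 40.0
```

>>> servo_tool(plan=[{"xyz":[0.1,0,0],"twist":[0,0,0],"jaw":1},{"xyz":[0.1,0,0.2],"twist":[0,0,0],"jaw":1},{"xyz":[0.1,0,0.3],"twist":[0,0,0],"jaw":1},{"xyz":[0.1,0,0.3],"twist":[0,0,0],"jaw":1},{"xyz":[0.1,0,0.3],"twist":[0,0,0],"jaw":1}])

```text
time_s: 7.17
tool_pos: [0.5225, 0.0223, 0.2606]
tool_rot: [180.0, -0.1, 79.8]
force: [-1.7, 3.1, 15.4]
grip_width: 0.0121
grasp_force: 40.0
```

>>> servo_tool(plan=[{"xyz":[0,0,-0.15],"twist":[0,0,0],"jaw":1},{"xyz":[0,0,-0.15],"twist":[0,0,-5],"jaw":1},{"xyz":[0,0,-0.15],"twist":[0,0,-10],"jaw":1},{"xyz":[0,0,-0.15],"twist":[0,0,-15],"jaw":1},{"xyz":[0,0,-0.15],"twist":[0,0,-20],"jaw":1},{"xyz":[0,0,-0.15],"twist":[0,0,-25],"jaw":1},{"xyz":[0,0,-0.15],"twist":[0,0,-30],"jaw":1},{"xyz":[0,0,-0.15],"twist":[0,0,-35],"jaw":1},{"xyz":[0,0,-0.15],"twist":[0,0,-35],"jaw":1}], newtons=50)

```text
time_s: 7.92
tool_pos: [0.5224, 0.0223, 0.2606]
tool_rot: [179.9, 0.0, 114.9]
force: [1.2, 4.6, 5.1]
grip_width: 0.0119
grasp_force: 50.0
```

```bash
python3 -c "
from cell import env
o=env.get_obs();print(o['wrist_torque'],o['qpos'])"
```

```text
[ 0.99784879 -0.29538619 -0.03726999] [-26.07742121  10.2076219   22.65990191 111.54394173  -4.57655633
  59.02580136  23.48600968]
```

>>> servo_tool(plan=[{"xyz":[0,0,0],"twist":[0,0,-5],"jaw":1},{"xyz":[0,0,0],"twist":[0,0,-10],"jaw":1},{"xyz":[0,0,0],"twist":[0,0,-15],"jaw":1},{"xyz":[0,0,0],"twist":[0,0,-20],"jaw":1},{"xyz":[0,0,0],"twist":[0,0,-25],"jaw":1},{"xyz":[0,0,0],"twist":[0,0,-30],"jaw":1},{"xyz":[0,0,0],"twist":[0,0,-35],"jaw":1},{"xyz":[0,0,0],"twist":[0,0,-37],"jaw":1},{"xyz":[0,0,0],"twist":[0,0,-37],"jaw":1}])

```text
time_s: 8.67
tool_pos: [0.5227, 0.0229, 0.2607]
tool_rot: [179.9, 0.1, 151.7]
force: [1.5, 5.3, 4.3]
grip_width: 0.0114
grasp_force: 50.0
```

```bash
python3 - <<'E'
from cell import env
import cv2,numpy as np
o=env.get_obs();print(o["tool_pos"],o["tool_rot"],o["force"],o['wrist_torque'])
ims=[]
for n,(u,v) in(("scene",(285,255)),("side",(290,245))):
    c=env.read_camera(n)
    ims.append(cv2.resize(c["img"][v-45:v+45,u-30:u+30,::-1],None,fx=6.6,fy=6.6,interpolation=cv2.INTER_CUBIC))
cv2.imwrite("pics/c3.png",np.hstack(ims))
E
```

```text
[0.52267423 0.02291915 0.26067662] [1.79873658e+02 8.92114740e-02 1.51709371e+02] [1.53458236 5.32805694 4.27134912] [ 1.43061403 -0.66608237  0.01688373]
```

View pics/c3.png

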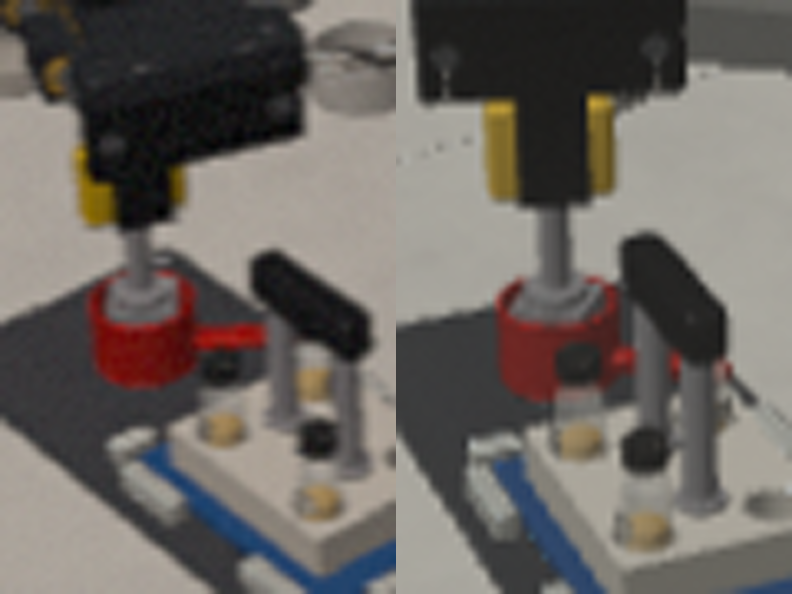

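```bash
python3 - <<'E'
from h import *
S=dict(np.load("pics/scene0.npz"));D=dict(np.load("pics/side0.npz"))
L=np.array([.5218,.0208])
for c,p in((S,(262/6.6+255,336/6.6+210)),(D,(330/6.6+260,369/6.6+200)),(D,(235/6.6+260,358/6.6+200))):
  for z in(.02,.025):
    v=at(c,p,z)[:2]-L;print(np.linalg.norm(v),(np.degrees(np.arctan2(v[1],v[0]))+100.2)/57.3)
E
```

```text
0.04191390405388835 0.9372614150772316
0.04259310758077878 0.770656138832587
0.05541272821269536 0.9257448661554324
0.05829140450720726 0.7782090013108837
0.02418666253173512 0.9429855077911002
0.02795945596648144 0.6297270995229178
```

The tongue now points well away from the carrier, at about 0.9 rad. It shows at (195–265,336) in the scene crop and (615–730,365) in the side crop, and the collar sits on the latch. I'll turn a few degrees more for margin, release gently and rise.

>>> servo_tool(plan=[{"xyz":[0,0,0],"twist":[0,0,-3],"jaw":1},{"xyz":[0,0,0],"twist":[0,0,-6],"jaw":1},{"xyz":[0,0,0],"twist":[0,0,-6],"jaw":1},{"xyz":[0,0,0],"twist":[0,0,-4],"jaw":0.9},{"xyz":[0,0,0],"twist":[0,0,-4],"jaw":0.8},{"xyz":[0,0,0],"twist":[0,0,-4],"jaw":0.7},{"xyz":[0,0,0],"twist":[0,0,-4],"jaw":0.6},{"xyz":[0,0,0],"twist":[0,0,-4],"jaw":0.6},{"xyz":[0,0,0],"twist":[0,0,-4],"jaw":0.6},{"xyz":[0,0,0],"twist":[0,0,-4],"jaw":0.6}])

```text
time_s: 9.6
tool_pos: [0.5217, 0.0219, 0.2599]
tool_rot: [-179.9, -0.0, 155.7]
force: [0.8, 0.6, 0.1]
grip_width: 0.0335
grasp_force: 0.0
```

>>> servo_tool(plan=[{"xyz":[0,0,-0.5],"twist":[0,0,0],"jaw":0.6},{"xyz":[0,0,-1.5],"twist":[0,0,0],"jaw":0.6},{"xyz":[0,0,-2.5],"twist":[0,0,0],"jaw":0.6},{"xyz":[0,0,-4],"twist":[0,0,0],"jaw":0.6},{"xyz":[0,0,-6],"twist":[0,0,0],"jaw":0.5},{"xyz":[0,0,-8],"twist":[0,0,0],"jaw":0.4},{"xyz":[0,0,-9],"twist":[0,0,0],"jaw":0.4},{"xyz":[0,0,-9],"twist":[0,0,0],"jaw":0.4},{"xyz":[0,0,-9],"twist":[0,0,0],"jaw":0.4}])

```text
time_s: 10.35
tool_pos: [0.5221, 0.0224, 0.3509]
tool_rot: [179.9, 0.1, 155.8]
force: [-0.5, 0.2, 0.3]
grip_width: 0.0514
grasp_force: 0.0
```

```bash
python3 - <<'E'
from h import *
from cell import env
o=env.get_obs();print(o["tool_pos"],o["tool_rot"],go(o,[.5034,-.0805,.34],79.8))
E
```

```text
[0.5220923  0.02236228 0.3508931 ] [1.79935380e+02 7.29559293e-02 1.55765031e+02] (array([ -2.52, -10.15,   1.08]), array([1.000e-01, 2.000e-02, 7.597e+01]))
```

>>> servo_tool(plan=[{"xyz":[-0.3,-1.2,0],"twist":[0,0,6],"jaw":0.2},{"xyz":[-0.6,-2.4,0],"twist":[0,0,12],"jaw":0.2},{"xyz":[-0.9,-3.6,0],"twist":[0,0,18.5],"jaw":0.2},{"xyz":[-1.2,-4.8,0],"twist":[0,0,25],"jaw":0.2},{"xyz":[-1.5,-6,0],"twist":[0,0,31.5],"jaw":0.2},{"xyz":[-1.8,-7.2,0],"twist":[0,0,38],"jaw":0.2},{"xyz":[-2.1,-8.4,0],"twist":[0,0,44.5],"jaw":0.2},{"xyz":[-2.3,-9.4,0],"twist":[0,0,51],"jaw":0.2},{"xyz":[-2.5,-10.1,0],"twist":[0,0,57.5],"jaw":0.2},{"xyz":[-2.5,-10.1,0],"twist":[0,0,64],"jaw":0.2}])

```text
time_s: 11.18
tool_pos: [0.5024, -0.0819, 0.3488]
tool_rot: [-179.8, 0.0, 91.3]
force: [-0.4, -1.5, -0.1]
grip_width: 0.0695
grasp_force: 0.0
```

>>> servo_tool(plan=[{"xyz":[0,0,0],"twist":[0,0,6],"jaw":0.2},{"xyz":[0,0,0],"twist":[0,0,12],"jaw":0.2},{"xyz":[0,0,0],"twist":[0,0,12],"jaw":0.2},{"xyz":[0,0,0],"twist":[0,0,12],"jaw":0.2},{"xyz":[0,0,0],"twist":[0,0,12],"jaw":0.2},{"xyz":[0,0,0],"twist":[0,0,12],"jaw":0.2}])

```text
time_s: 11.68
tool_pos: [0.5032, -0.0799, 0.3498]
tool_rot: [-180.0, 0.0, 79.9]
force: [0.1, -0.3, 1.0]
grip_width: 0.0693
grasp_force: 0.0
```

```bash
python3 - <<'E'
from h import *
from cell import env
import cv2
c=env.read_camera("wrist");o=env.get_obs();print(o["time_s"],o["tool_pos"],o["tool_rot"])
cv2.imwrite("pics/w4.png",c["img"][:,:,::-1]);np.savez("pics/w4.npz",**c)
print(proj(c,[.5036,-.080,.099]),go(o,[.5036,-.080,.26],79.8))
E
```

```text
11.7333 [ 0.50326253 -0.07998856  0.34996361] [-1.79974156e+02  7.37642256e-03  7.98398494e+01]
[321.63068193 252.52392449] (array([0.01, 0.04, 9.  ]), array([-0.03,  0.01,  0.04]))
```

View pics/w4.png

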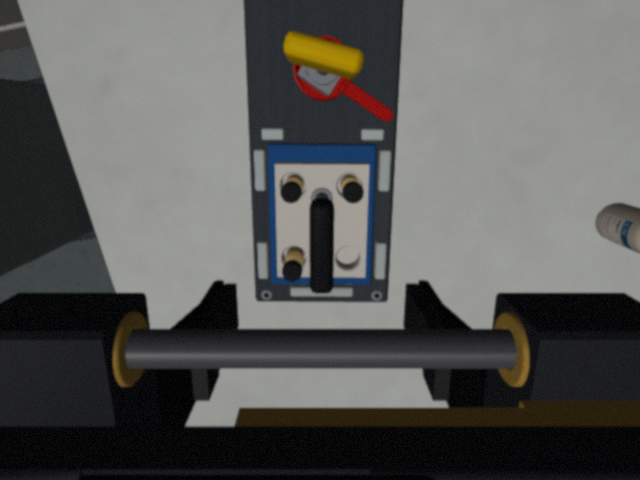

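The wrist view shows the key standing in the latch at (322,60), with the tongue clear towards (390,118). The handle is centred at about (321,250), as predicted. I'll descend and grip it.

>>> servo_tool(plan=[{"xyz":[0,0.04,2],"twist":[0,0,0],"jaw":0.2},{"xyz":[0,0.04,4.5],"twist":[0,0,0],"jaw":0.2},{"xyz":[0,0.04,6.5],"twist":[0,0,0],"jaw":0.25},{"xyz":[0,0.04,8.2],"twist":[0,0,0],"jaw":0.3},{"xyz":[0,0.04,9.2],"twist":[0,0,0],"jaw":0.4},{"xyz":[0,0.04,9.4],"twist":[0,0,0],"jaw":0.5},{"xyz":[0,0.04,9.4],"twist":[0,0,0],"jaw":0.6},{"xyz":[0,0.04,9.4],"twist":[0,0,0],"jaw":0.7},{"xyz":[0,0.04,9.4],"twist":[0,0,0],"jaw":0.7},{"xyz":[0,0.04,9.4],"twist":[0,0,0],"jaw":0.7}], newtons=15)

```text
time_s: 12.57
tool_pos: [0.5042, -0.0801, 0.2574]
tool_rot: [179.9, -0.0, 79.8]
force: [-0.2, -0.5, 0.4]
grip_width: 0.0303
grasp_force: 0.0
```

>>> servo_tool(plan=[{"xyz":[0,0,0],"twist":[0,0,0],"jaw":0.8},{"xyz":[0,0,0],"twist":[0,0,0],"jaw":0.9},{"xyz":[0,0,0],"twist":[0,0,0],"jaw":1},{"xyz":[0,0,0],"twist":[0,0,0],"jaw":1},{"xyz":[0,0,0],"twist":[0,0,0],"jaw":1}])

```text
time_s: 12.98
tool_pos: [0.5037, -0.0801, 0.2564]
tool_rot: [-180.0, -0.0, 79.8]
force: [-2.0, 0.2, 2.9]
grip_width: 0.0137
grasp_force: 15.0
```

>>> servo_tool(plan=[{"xyz":[0,0,0],"twist":[0,0,0],"jaw":1},{"xyz":[0,0,0],"twist":[0,0,0],"jaw":1},{"xyz":[0,0,0],"twist":[0,0,0],"jaw":1},{"xyz":[0,0,0],"twist":[0,0,0],"jaw":1}], newtons=50)

```text
time_s: 13.32
tool_pos: [0.5037, -0.0801, 0.2564]
tool_rot: [-180.0, -0.0, 79.8]
force: [-1.9, 0.2, 4.0]
grip_width: 0.0134
grasp_force: 50.0
```

>>> servo_tool(plan=[{"xyz":[0,0,-0.2],"twist":[0,0,0],"jaw":1},{"xyz":[0,0,-0.5],"twist":[0,0,0],"jaw":1},{"xyz":[0,0,-0.9],"twist":[0,0,0],"jaw":1},{"xyz":[0,0,-1.4],"twist":[0,0,0],"jaw":1},{"xyz":[0,0,-1.9],"twist":[0,0,0],"jaw":1},{"xyz":[0,0,-2.4],"twist":[0,0,0],"jaw":1},{"xyz":[0,0,-2.8],"twist":[0,0,0],"jaw":1},{"xyz":[0,0,-3],"twist":[0,0,0],"jaw":1},{"xyz":[0,0,-3],"twist":[0,0,0],"jaw":1}])

```text
time_s: 14.07
tool_pos: [0.504, -0.0801, 0.287]
tool_rot: [179.9, -0.0, 79.8]
force: [0.1, -0.8, -3.5]
grip_width: 0.0136
grasp_force: 50.0
```

```bash
python3 -c "
from cell import env
o=env.get_obs();print(o['tool_pos'],o['tool_rot'],o['force'],o['wrist_torque'])"
```

```text
[ 0.50397345 -0.08013643  0.28699626] [ 1.79924498e+02 -2.26063168e-02  7.97597099e+01] [ 0.10600914 -0.83396074 -3.54629742] [-0.07022785  0.05076521 -0.02993006]
```

>>> servo_tool(plan=[{"xyz":[0,0,-0.5],"twist":[0,0,0],"jaw":1},{"xyz":[0,0,-1.2],"twist":[0,0,0],"jaw":1},{"xyz":[0,0,-2.1],"twist":[0,0,0],"jaw":1},{"xyz":[0,0,-3.1],"twist":[0,0,0],"jaw":1},{"xyz":[0,0,-4.1],"twist":[0,0,0],"jaw":1},{"xyz":[0,0,-5.1],"twist":[0,0,0],"jaw":1},{"xyz":[0,0,-6],"twist":[0,0,0],"jaw":1},{"xyz":[0,0,-6.6],"twist":[0,0,0],"jaw":1},{"xyz":[0,0,-6.9],"twist":[0,0,0],"jaw":1},{"xyz":[0,0,-7],"twist":[0,0,0],"jaw":1}])

```text
time_s: 14.9
tool_pos: [0.5039, -0.0801, 0.357]
tool_rot: [179.9, -0.0, 79.8]
force: [0.3, 0.5, -3.0]
grip_width: 0.0138
grasp_force: 50.0
```

>>> servo_tool(plan=[{"xyz":[0,0,0],"twist":[0,0,0],"jaw":1},{"xyz":[0,0,0],"twist":[0,0,0],"jaw":1},{"xyz":[0,0,0],"twist":[0,0,0],"jaw":1},{"xyz":[0,0,0],"twist":[0,0,0],"jaw":1},{"xyz":[0,0,0],"twist":[0,0,0],"jaw":1},{"xyz":[0,0,0],"twist":[0,0,0],"jaw":1},{"xyz":[0,0,0],"twist":[0,0,0],"jaw":1}])

```text
time_s: 15.48
tool_pos: [0.5037, -0.0801, 0.3561]
tool_rot: [-180.0, 0.0, 79.8]
force: [0.0, -0.0, -3.8]
grip_width: 0.0135
grasp_force: 50.0
```

```bash
python3 - <<'E'
from cell import env
import cv2,numpy as np
o=env.get_obs();print(o["tool_pos"],o["tool_rot"],o["force"],o['wrist_torque'])
ims=[]
for n,(u,v) in(("scene",(288,240)),("side",(295,225))):
    c=env.read_camera(n)
    ims.append(cv2.resize(c["img"][v-60:v+60,u-40:u+40,::-1],None,fx=4.9,fy=4.9,interpolation=cv2.INTER_CUBIC))
cv2.imwrite("pics/c5.png",np.hstack(ims))
E
```

```text
[ 0.50371125 -0.08011831  0.35612941] [-1.79990302e+02  2.49670376e-03  7.97540037e+01] [ 0.03539156 -0.04219246 -3.8179327 ] [-0.08424683  0.04867724 -0.00248385]
```

View pics/c5.png

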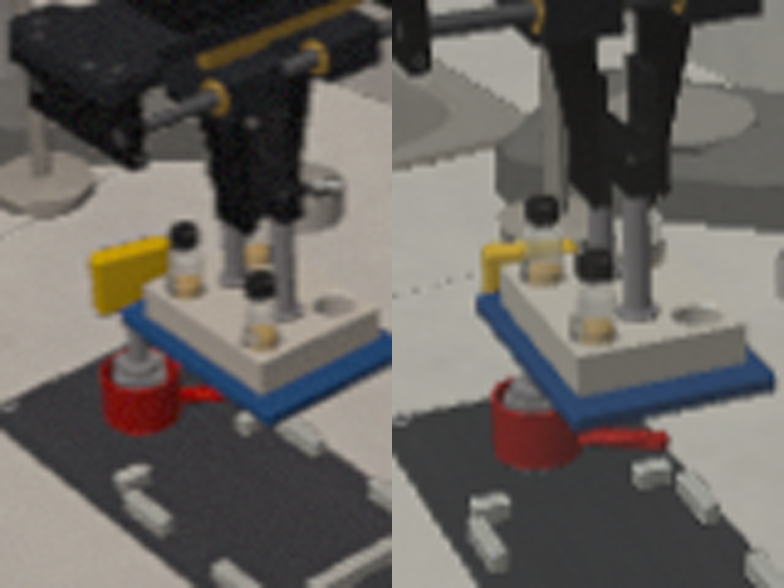

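The carrier is held level about 10 cm up with all three vials in their wells. The key stands fully seated in the latch at (140,370) and the tongue is clear, so I'm handing in.

```bash
python3 -c "
from cell import env
print(env.sign_off())"
```

```text
the job is handed in; nothing more can be done
None
```

The job is handed in at about 15.5 s: the key is standing in the latch, which is turned to about 0.95 rad, and the arm is holding the carrier level about 10 cm above its seat with all three vials in place.

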